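# Chock the flask and put the boot brush back

### The arm

A 6-joint arm with a two-finger parallel gripper is mounted at the origin on the work surface. World frame = base frame: x ahead of the robot, y to its left, z up, the work surface at z = 0. Lengths are in m, angles in rad, forces in N, time in s.
With the tool pointing down it reaches from about 0.25 to 0.775 m from the base axis. Payload 4 kg.
Tool frame: the origin (TCP) lies midway between the tips of the shut fingers; the grasp point (between the pads) lies 19 mm behind it; z points along the fingers, y is the direction in which the jaws open and shut (so a half turn about z gives the same grasp; the last joint's range is limited). The gripper opens to 94 mm and grips with 3 to 60 N. Pads are 16 mm wide; open, the fingers measure 119 mm over their backs; the gripper's body (75 mm by 177 mm) begins 78 mm behind the grasp point.
Start: joints at [-1.273, 0.087, 1.371, -0, 1.684, -0.103], TCP at [0.215, -0.506, 0.206] pointing down, gripper open.
Joint ranges: [-3.1, 3.1], [-0.76, 2.03], [0.27, 2.55], [-1.08, 4.22], [0.17, 2.65], [-2.57, 2.57]. Speed limits (rad/s): [2.79, 2.79, 3.14, 3.14, 3.14, 3.14].

### API

Orientations are given as [roll, pitch, yaw] about the fixed x, y, z axes, in that order (R = Rz(yaw) Ry(pitch) Rx(roll)).
In Python, from bench import robot, cams gives the robot as it stands.
- The arm moves only by the tool step_arm, never from a script. Its argument "plan" is a list that holds one entry, the list of rows, each a list of 5 numbers: the shift along the world's x, y, z in mm, then the turn about the world's z in rad, then the opening in per cent of the stroke, from 0 (shut) to 100 (fully open). In form: [[[tx, ty, tz, turn, fingers], ...]]. A call has 1 to 8 rows; each row is the pose to reach, as a shift and turn from the pose commanded when the call began; what a row does not reach only later rows make up. A row lasts 1/12 s, in which the tool goes at most 41.7 mm and 7.16 degrees, less where a joint would pass 70% of its speed; a pose out of reach is approached as far as the arm can. A call with a gripper value outside its range is refused whole. The fingers move at their own pace and stop on an object; the grip force is fixed at half the most. Time passes only in rows, so rows that repeat a pose let the fingers close. It gives the time, the measured TCP pose, the force and the opening at its end, in the units of the state.
- robot.get_obs(): the state, without advancing time (a new reading comes with each control period).
- cams.snapshot(name): name is "scene" or "top" or "wrist"; returns a dict with "frame" (480x640x3 uint8, red, green, blue), "camera_matrix" (3x3 intrinsics, pixels), "k1" (the pictures are not rectified: a ray, as slopes to the right and down, at radius r is drawn at 1 + k1 r^2 times it, then the intrinsics apply), "origin" and "attitude" of the camera in the world; the wrist camera has in their place "T_tool_cam" (4x4, takes a point from camera to tool coordinates, whose origin is the TCP and whose axes are the flange's). Camera axes: x right, y down, z forward; pixel columns grow to the right and rows downward; lengths in m; the calibration is good to about 2 mm. A picture is of the moment at which its call begins: read the wrist's pose just before it. There is no depth.
- robot.close_job(): hands the job in, once; it reports no verdict.
The state is a dict: "time": time; "joint_positions": joint angles; "qvel": joint speeds; "joint_torque": joint torques, N m; "tool_pos": TCP position; "ee_rot": TCP orientation; "wrist_force": force on the tool from outside, world axes, zero at the start; "wrist_torque": the same for the moment, N m; "width": finger opening in m.
Only numpy, scipy, OpenCV 4.12 (cv2) and the standard library are available. Lean on these libraries where they do the work, as an engineer would, in place of code of your own. Each camera call takes 0.05 s, during which the arm holds its last target. There are 200 camera calls.

### The job

The steel flask lying on the sloping board is kept from rolling only by the boot brush. Set the wooden chock snugly against the flask's downhill side, square to it, next to the brush and let go of it; only then take the brush away and lay it flat, bristles down, in the shallow tray. The flask must stay where it lies, and the carabiner and the wax tin must be left alone.

Things in the scene. Friction and masses are not known exactly. Their poses are not given: they have to be found in the camera images.
- board: fixed pine board, 320 along the slope x 260 wide x 18 thick. Origin on the table under its middle; frame level, yawed with the board (up to 0.3 rad): +x is downhill, away from the robot. The top surface falls towards +x by 0.12 rad and is 38.5 above the table over the origin.
- flask_center (a point): centre (on the axis) of a straight steel flask with black cap, 72 in diameter all along, 200 long, 0.45 kg. Its y axis is its long axis, along the board's y; it rolls freely, so its x and z axes turn. It starts near the board's upper end, leaning on the brush; the robot need not touch it.
- chock: dark wooden chock, 0.2 kg, 110 long (x) x 70 wide (y): block 26 high with an upright fin on top. Its -x end is a thin toe (4 thick) from which a 35 degree face climbs to the block; the toe goes under the flask from downhill. Origin: middle of its underside. Starts flat on the table at the right, toe towards the robot within 0.5 rad; its spot may be swapped with the tin's.
- chock_grip (a point): middle of the chock's fin, where to grip it across y: fin 24 thick (y), 60 long (x), from 26 to 65 above the underside. This point is 50 above the underside and 22 from mid-length towards the heel (+x). With the chock on the board and touching the flask, the flask's axis lies 94 from here towards -x, measured along the board's surface.
- brush: boot brush, 0.18 kg, 170 long (x) x 46 wide x 40 high, origin at mid-length on its underside. It lies bristles down on the board, length down the slope, head end (-x) against the flask's downhill side near the flask's right (-y) end. Head x -85 to +15, then the handle to +85, with a foot under its last 14.
- brush_center (a point): the brush's middle: mid-length, 20 above its underside; same axes
- brush_grip (a point): middle of the brush's handle, where to grip it across y: handle 24 thick (y), 18 high, free beneath (22 above the board); this point is 31 above the brush's underside and 45 from mid-length towards +x
- tray_in (a point): centre of the inner floor (5 above the table) of an empty shallow tray fixed right of the board, 240 (x) x 140 (y) outside, 30 high, walls 5 thick, yawed up to 0.3 rad. The brush goes in lengthwise, either way round, and rests on the floor.
- wax_tin: closed round aluminium tin, 72 across, 28 high; bystander. Origin at the centre of its underside.
- carabiner: aluminium carabiner, about 105 x 50 x 10, lying on the low part of the board, at the side away from the brush; bystander. Origin at the centre of its underside.
- flask: the flask's body, origin at its centre, as flask_center
Not all that is in view belongs to the job. Several things look just like the chock: the one meant starts farthest to the robot's right.

How it is judged:
By the outcome, as a careful person would: the job done as asked, in the order asked, and still so for the second after the job is handed in, with the robot touching nothing.
It also fails if it takes over 54 s, if anything falls off the work surface, if the arm or the gripper's body presses on something with over 40 N, if the wrist force passes 120 N, or if a joint passes its speed limit or range.

## Working session

There is one attempt and no reset: what is moved stays moved. The work goes in short steps, Python scripts to look and compute and a tool call to move; the robot and the scene stay as the last step left them, time stands still between calls to the robot, and variables do not carry over. Pictures are saved under pics/ and viewed, about 8 in all and at most 12, crops included, and the job is handed in when it is done.

Besides the shell and the picture viewer there is one more tool, called as name([rows], argument=value, ...), one row to a line, values as JSON. step_arm: Moves the arm, as the interface text tells. Its arguments: {"type":"object","properties":{"plan":{"type":"array"}},"required":["plan"]}

```bash
ls; mkdir -p pics
cat > h.py <<'E'
import numpy as np, cv2
from bench import robot, cams
from scipy.spatial.transform import Rotation as R
def snap(n):
    o=robot.get_obs(); s=cams.snapshot(n); s['obs']=o; return s
def pose(s):
    if 'origin' in s:
        A=np.array(s['attitude'],float)
        M=A if A.shape==(3,3) else R.from_euler('xyz',A).as_matrix()
        return M,np.array(s['origin'])
    T=np.array(s['T_tool_cam']); o=s['obs']
    Rt=R.from_euler('xyz',o['ee_rot']).as_matrix()
    return Rt@T[:3,:3], Rt@T[:3,3]+np.array(o['tool_pos'])
def ray(s,uv):
    K=np.array(s['camera_matrix']); k=s['k1']
    d=cv2.undistortPoints(np.array(uv,float).reshape(-1,1,2),K,np.array([k,0,0,0.]))[:,0]
    M,c=pose(s); return c,(M@np.c_[d,np.ones(len(d))].T).T
def onplane(s,uv,n=(0,0,1),p=(0,0,0)):
    c,d=ray(s,uv); n=np.array(n,float)
    t=((np.array(p)-c)@n)/(d@n); return c+d*t[:,None]
def proj(s,P):
    M,c=pose(s); q=(np.atleast_2d(P)-c)@M
    return cv2.projectPoints(q,np.zeros(3),np.zeros(3),np.array(s['camera_matrix']),np.array([s['k1'],0,0,0.]))[0][:,0]
E
python3 - <<'E'
from h import *
import pickle
for n in ['scene','top','wrist']:
    s=snap(n); cv2.imwrite(f'pics/{n}0.png',s['frame'][:,:,::-1]); pickle.dump(s,open(f'{n}0.pkl','wb'))
    print(n,{k:np.round(v,3).tolist() for k,v in s.items() if k not in('frame','obs')})
print(robot.get_obs())
E
```

```text
pics
scene {'camera_matrix': [[614.847, 0.0, 307.513], [0.0, 614.847, 240.787], [0.0, 0.0, 1.0]], 'k1': 0.062, 'origin': [1.456, -0.074, 1.083], 'attitude': [-2.373, 0.015, 1.527]}
top {'camera_matrix': [[532.182, 0.0, 323.151], [0.0, 532.182, 242.156], [0.0, 0.0, 1.0]], 'k1': -0.043, 'origin': [0.331, -0.039, 1.393], 'attitude': [-3.022, -0.004, -1.593]}
wrist {'camera_matrix': [[372.705, 0.0, 320.815], [0.0, 372.705, 240.628], [0.0, 0.0, 1.0]], 'k1': -0.039, 'T_tool_cam': [[0.001, -0.957, -0.289, 0.085], [1.0, 0.001, 0.0, -0.0], [0.0, -0.289, 0.957, -0.18], [0.0, 0.0, 0.0, 1.0]]}
{'time': 0.15, 'joint_positions': array([-1.27306145e+00,  8.77949612e-02,  1.37190768e+00, -2.33391475e-05,
        1.68358292e+00, -1.03071876e-01]), 'qvel': array([ 0.00066431,  0.00034899, -0.0054324 ,  0.00039119,  0.00101944,
       -0.00086359]), 'joint_torque': array([ 4.60137071e-04, -3.40641689e+01, -3.02793324e+01,  7.17020128e-02,
        3.05153104e-02, -1.25889705e-04]), 'tool_pos': array([ 0.21446739, -0.50600616,  0.20456743]), 'ee_rot': array([-3.13990635e+00, -1.51109949e-04,  4.00804020e-01]), 'wrist_force': array([-0.42159613, -0.21284422, -0.41594773]), 'wrist_torque': array([ 0.02636903,  0.04924876, -0.00145052]), 'width': 0.09396612202504712}
```

View pics/top0.png

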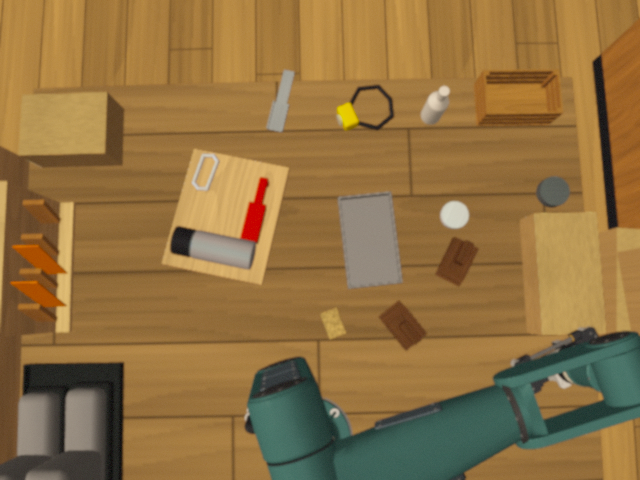

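View pics/scene0.png

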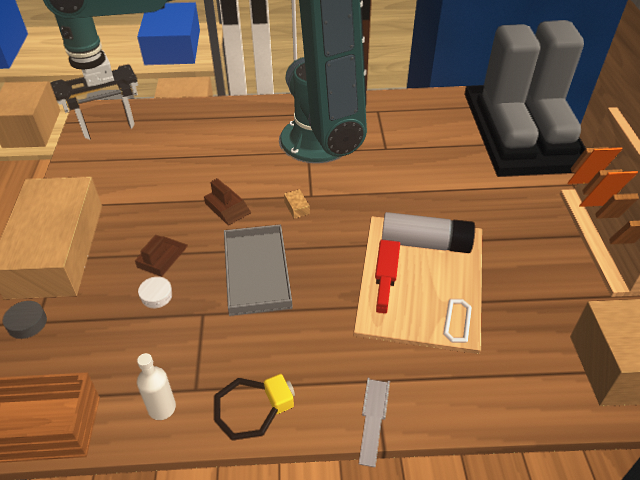

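Top view: flask from (182,240) to (253,255), red brush at (255,210), carabiner (205,172), tray (370,240), white tin (455,214). Two chock look-alikes: A at (457,260) and B at (403,325). A is farther to the robot's right (image right = -y), so it fits. I'll confirm this in an enlarged crop.

Run:
```python
from h import *
import pickle
T=pickle.load(open('top0.pkl','rb'));S=pickle.load(open('scene0.pkl','rb'))
c=lambda s,x,y,w,h,f:cv2.resize(s['frame'][y:y+h,x:x+w,::-1],None,fx=f,fy=f,interpolation=cv2.INTER_CUBIC)
a=c(T,360,200,130,160,2.5)  # 325x400
b=c(S,120,170,190,160,2.5)  # 475x400
cv2.imwrite('pics/c1.png',np.hstack([a,b]))
hsv=cv2.cvtColor(T['frame'],cv2.COLOR_RGB2HSV)
for n,p in dict(chA=(457,268),chB=(400,335),tin=(455,214),wood=(330,300),board=(220,190),brush=(255,215),tray=(370,240),flask=(215,250)).items(): print(n,T['frame'][p[1],p[0]],hsv[p[1],p[0]])
print(onplane(T,[(457,260),(403,325),(455,214),(370,240),(255,210),(553,190)]).round(3))
```

```text
chA [102  60  27] [ 13 188 102]
chB [108  67  38] [ 12 165 108]
tin [209 207 191] [ 27  22 209]
wood [153 113  59] [ 17 157 153]
board [208 167 101] [ 18 131 208]
brush [200   0   0] [  0 255 200]
tray [147 138 125] [ 18  38 147]
flask [166 168 154] [ 34  21 168]
[[ 0.443 -0.399  0.   ]
 [ 0.277 -0.25   0.   ]
 [ 0.566 -0.4    0.   ]
 [ 0.501 -0.171  0.   ]
 [ 0.588  0.132  0.   ]
 [ 0.626 -0.67   0.   ]]
```

View pics/c1.png

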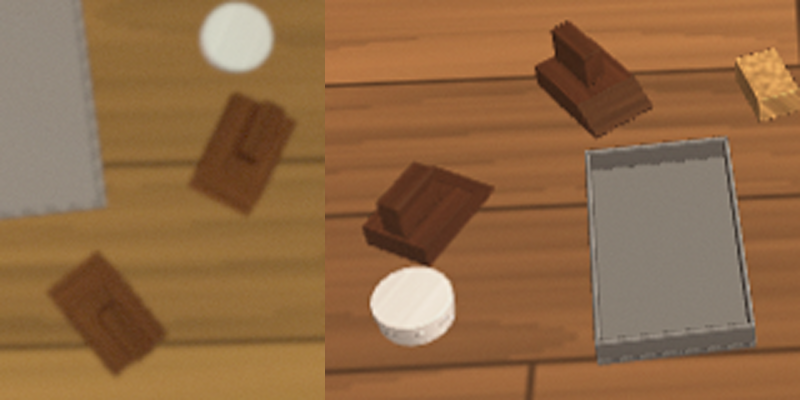

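A, at crop (245,150), has its toe pointing to lower left, towards the robot, and is the rightmost. B's toe points away from the robot. The one meant is A. Now a coarse measurement of everything.

```bash
cat > m.py <<'E'
from h import *
def hsv(s): return cv2.cvtColor(cv2.GaussianBlur(s['frame'],(3,3),0),cv2.COLOR_RGB2HSV)
def comp(m,near=None):
    m=cv2.morphologyEx(m.astype(np.uint8),cv2.MORPH_OPEN,np.ones((3,3)))
    cs=cv2.findContours(m,cv2.RETR_EXTERNAL,cv2.CHAIN_APPROX_NONE)[0]
    if near is None: return max(cs,key=cv2.contourArea)
    cs=[c for c in cs if cv2.contourArea(c)>30]
    return min(cs,key=lambda c:-cv2.pointPolygonTest(c,tuple(map(float,near)),True))
def rect(P): # world pts -> center, sizes(long,short), long axis yaw mod pi
    (cx,cy),(w,h),a=cv2.minAreaRect((np.array(P)[:,:2]*1000).astype(np.float32)); a=np.radians(a)
    if w<h: w,h,a=h,w,a+np.pi/2
    return np.round([cx,cy,w,h],1),round((a+np.pi/2)%np.pi-np.pi/2,3)
E
python3 - <<'E'
from m import *
import pickle
for n,nb,nt,nc in [('top',(255,210),(370,240),(457,268)),('scene',(387,265),(258,275),(160,262))]:
    s=pickle.load(open(n+'0.pkl','rb')); H=hsv(s); h,S,V=H[...,0],H[...,1],H[...,2]
    red=comp(((h<6)|(h>174))&(S>200)&(V>80),nb)[:,0]
    print(n,'brush z62',rect(onplane(s,red,p=(0,0,.07))))
    tr=comp((S<75)&(V>70)&(V<175),nt)[:,0]
    print(' tray z30',rect(onplane(s,tr,p=(0,0,.03))))
    ch=comp((V<125)&(S>140)&(h<20),nc)[:,0]
    print(' chock z26',rect(onplane(s,ch,p=(0,0,.026))),len(ch))
    if n=='top':
        b=comp((V>175)&(S>95)&(S<190)&(np.arange(640)[None]<300)&(np.arange(640)[None]>140)&(np.arange(480)[:,None]>140)&(np.arange(480)[:,None]<300))[:,0]
        hull=cv2.convexHull(b); ap=cv2.approxPolyDP(hull,6,True)[:,0]; print(' board px',ap.tolist())
        P=onplane(s,ap,n=(np.sin(.12)*np.cos(-.2),np.sin(.12)*np.sin(-.2),np.cos(.12)),p=(.59,.16,.0385)); print(P.round(4)); print(rect(P))
E
```

```text
top brush z62 (array([578.2, 119.6, 159.3,  40. ]), np.float64(-0.248))
 tray z30 (array([ 499.7, -167.1,  238. ,  140.3]), np.float64(0.085))
 chock z26 (array([ 440.3, -393.1,  119.9,   82. ]), np.float64(-0.553)) 124
 board px [[193, 149], [288, 168], [261, 284], [162, 263]]
[[0.7523 0.2931 0.0225]
 [0.6944 0.0411 0.0233]
 [0.389  0.1106 0.0611]
 [0.4469 0.3598 0.0602]]
(array([570.6, 201.8, 313.8, 258.5]), np.float64(-0.223))
scene brush z62 (array([588.6, 119.1, 203.7,  42.6]), np.float64(-0.224))
 tray z30 (array([ 514.6, -165.7,  258.9,  137.9]), np.float64(0.087))
 chock z26 (array([ 459.8, -393.3,  112.1,   99.1]), np.float64(-0.486)) 127
```

step_arm([
  [[40,20,20,-0.1,60],[80,40,40,-0.22,60],[110,60,50,-0.34,60],[130,80,60,-0.46,60],[140,100,60,-0.58,60],[140,100,60,-0.7,60],[140,100,60,-0.8,60],[140,100,60,-0.9,60]],
])

```text
time: 0.82
tool_pos: [0.3551, -0.4056, 0.2653]
ee_rot: [3.142, 0.0, -0.502]
wrist_force: [-0.2, -0.3, -0.8]
width: 0.0564
```

Run:
```python
from m import *
import pickle
s=snap('wrist'); pickle.dump(s,open('w1.pkl','wb')); cv2.imwrite('pics/w1.png',s['frame'][:,:,::-1])
g=np.array([[.44,-.40,.0]]); print(proj(s,g))
```

```text
[[281.23922062 139.90668213]]
```

View pics/w1.png

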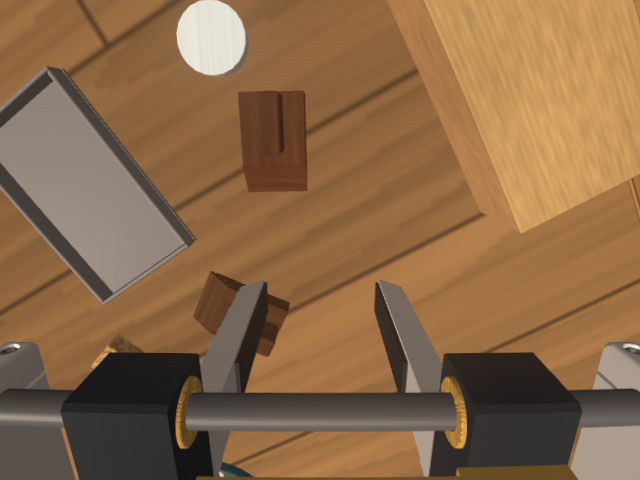

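The wrist view shows the chock at toe corners (248,191) and (307,190), slope crest (245,166)–(306,167), and heel top (238,92)–(304,91).

Run:
```python
from m import *
import pickle
s=pickle.load(open('w1.pkl','rb')); H=hsv(s);h,S,V=[H[...,i] for i in range(3)]
c=comp((V<135)&(S>130)&(h<16)&(np.arange(480)[:,None]<215)&(np.arange(640)[None]<330)&(np.arange(640)[None]>215),(275,150))[:,0]
ap=cv2.approxPolyDP(cv2.convexHull(c),4,True)[:,0];print(ap.tolist(), rect(onplane(s,c,p=(0,0,.02))))
toe=onplane(s,[(248,191),(307,190)]).mean(0); heel=onplane(s,[(238,92),(304,91)],p=(0,0,.026)).mean(0)
crest=onplane(s,[(245,166),(306,167)],p=(0,0,.026)).mean(0)
d=heel-toe; print(toe,crest,heel,np.linalg.norm(d[:2]),np.arctan2(d[1],d[0]))
t,hh=onplane(s,[(248,191),(307,190)]);print('width toe',np.linalg.norm(t-hh),'yaw toe',np.arctan2(*( (hh-t)[[0,1]]*[1,-1]))) 
e=onplane(s,[(238,92),(304,91)],p=(0,0,.026));d2=e[1]-e[0];print('width heel',np.linalg.norm(d2),'yaw',np.arctan2(d2[0],-d2[1]))
u=d[:2]/np.linalg.norm(d[:2]); print('grip',toe[:2]+u*.077, heel[:2]-u*.033)
```

```text
[[329, 116], [307, 190], [216, 188], [239, 91], [303, 90]] (array([ 438.4, -391.2,  131.2,  103.2]), np.float64(-0.815))
[ 0.39135544 -0.36618626  0.        ] [ 0.41774353 -0.38259208  0.026     ] [ 0.48757053 -0.41831427  0.026     ] 0.10942884024660328 -0.49651519862361954
width toe 0.07100946500422119 yaw toe -0.4858035155853057
width heel 0.0698045364369346 yaw -0.4913236214711835
grip [ 0.45905753 -0.40286633] [ 0.45855534 -0.40259425]
```

step_arm([
  [[40,0,-10,0.01,60],[80,2,-30,0.01,60],[104,3,-70,0.01,60],[104,3,-110,0.01,60],[104,3,-145,0.01,60],[104,3,-165,0.01,60],[104,3,-165,0.01,60]],
])

```text
time: 1.45
tool_pos: [0.4554, -0.3999, 0.0924]
ee_rot: [-3.137, 0.014, -0.487]
wrist_force: [-0.3, -0.0, -0.4]
width: 0.0561
```

Run:
```python
from m import *
import pickle
s=snap('wrist'); pickle.dump(s,open('w2.pkl','wb')); f=s['frame'][:,:,::-1].copy()
for p in proj(s,[[.459,-.4027,.065],[.3914,-.3662,0]]): cv2.circle(f,tuple(int(v) for v in p),3,(0,255,0),-1)
cv2.imwrite('pics/w2.png',f); print(s['obs']['tool_pos'])
```

```text
[ 0.45543127 -0.39988866  0.09239368]
```

View pics/w2.png

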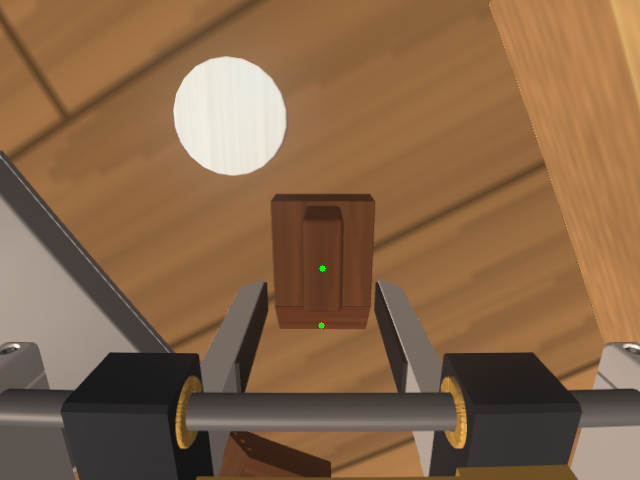

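Chock is centred between the fingers, axes parallel (fin 303–342 at column 322). The measured pose differs from the command, so I'll let it settle.

step_arm([
  [[0,0,0,0,60],[0,0,0,0,60]],
])

```text
time: 1.67
tool_pos: [0.4597, -0.4049, 0.1037]
ee_rot: [3.14, -0.005, -0.489]
wrist_force: [-0.7, 0.1, 0.8]
width: 0.0566
```

step_arm([
  [[0,0,-25,0,60],[0,0,-45,0,60],[0,0,-60,0,60],[0,0,-68,0,60],[0,0,-68,0,60],[0,0,-68,0,60]],
])

```text
time: 2.17
tool_pos: [0.4593, -0.4043, 0.0343]
ee_rot: [3.141, -0.003, -0.489]
wrist_force: [0.3, -0.3, -0.4]
width: 0.0565
```

step_arm([
  [[0,0,0,0,10],[0,0,0,0,10],[0,0,0,0,10],[0,0,0,0,10],[0,0,0,0,10],[0,0,0,0,10]],
])

```text
time: 2.67
tool_pos: [0.4589, -0.4034, 0.0329]
ee_rot: [-3.141, -0.001, -0.489]
wrist_force: [0.5, 0.9, 1.3]
width: 0.0238
```

step_arm([
  [[0,0,15,0,10],[0,0,45,0,10],[0,0,85,0,10],[0,5,125,0,10],[0,20,165,0.03,10],[0,50,195,0.07,10],[0,85,210,0.1,10],[0,120,217,0.13,10]],
])

```text
time: 3.33
tool_pos: [0.4593, -0.2833, 0.2532]
ee_rot: [3.14, -0.006, -0.359]
wrist_force: [0.9, 0.5, -2.0]
width: 0.0238
```

step_arm([
  [[-5,38,0,0.04,10],[-10,76,0,0.08,10],[-15,114,0,0.12,10],[-20,152,0,0.136,10],[-25,190,0,0.136,10],[-30,228,0,0.136,10],[-35,266,0,0.136,10],[-40,304,0,0.136,10]],
])

```text
time: 4.0
tool_pos: [0.4176, 0.0222, 0.249]
ee_rot: [3.141, 0.001, -0.224]
wrist_force: [1.0, 0.2, -1.4]
width: 0.0235
```

step_arm([
  [[-5,38,0,0,10],[-10,76,0,0,10],[-15,114,0,0,10],[-20,145,0,0,10],[-25,165,0,0,10],[-25,170,0,0,10],[-25,170,0,0,10],[-25,170,0,0,10]],
])

```text
time: 4.67
tool_pos: [0.3936, 0.19, 0.2491]
ee_rot: [3.14, 0.0, -0.223]
wrist_force: [-1.2, -0.1, -1.3]
width: 0.024
```

step_arm([
  [[0,0,0,0,10],[0,0,0,0,10],[0,0,0,0,10]],
])

```text
time: 4.92
tool_pos: [0.3939, 0.1895, 0.2495]
ee_rot: [3.141, -0.0, -0.225]
wrist_force: [0.3, 0.7, -2.1]
width: 0.0238
```

Run:
```python
from m import *
import pickle
s=snap('wrist'); pickle.dump(s,open('w3.pkl','wb')); f=s['frame'][:,:,::-1].copy()
cv2.imwrite('pics/w3.png',f); print(s['obs']['tool_pos'],s['obs']['ee_rot'],s['obs']['time'])
```

```text
[0.39391934 0.18952295 0.24949333] [ 3.14128553e+00 -7.99474951e-05 -2.25349349e-01] 4.9167
```

View pics/w3.png

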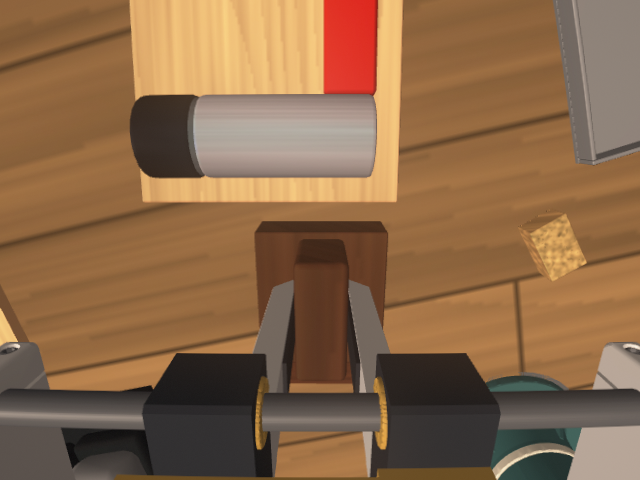

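Wrist view: flask cap left end at col 131, right end 376, silhouettes at rows about 94 and 178. Brush head cols 324–377, board uphill edge row 201 (cols 143–397). The chock is held straight, and the flask axis looks parallel to the image rows.

Run:
```python
from m import *
import pickle
s=pickle.load(open('w3.pkl','rb')); f=cv2.GaussianBlur(s['frame'],(3,3),0).astype(float)
g=f[:,:,0]-f[:,:,2]  # wood has R>>B, steel not
def cross(line,lo,hi,th=45):
    x=line[lo:hi]-th; i=np.where(np.sign(x[:-1])!=np.sign(x[1:]))[0]; return [round(lo+k+x[k]/(x[k]-x[k+1]),2) for k in i]
for c in (215,240,265,290,310): print(c,cross(g[:,c],80,110),cross(g[:,c],160,195))
for r in (110,136,160): print(r,cross(g[r],360,392),cross(g[r],115,145))
for r in (20,50,80): print('brush',r,cross(f[r,:,1],300,345,80),cross(f[r,:,1],360,395,80))
# board uphill edge: V jump
for c in (160,200,300,380): print('edge',c,cross(f[:,c,0],185,215,185))
for r in (20,60,190): print('right',r,cross(f[r,:,0],385,412,185))
for r in (20,60,190): print('left',r,cross(f[r,:,0],125,155,185))
```

```text
215 [np.float64(94.89)] [np.float64(176.52)]
240 [np.float64(94.81)] [np.float64(176.39)]
265 [np.float64(94.68)] [np.float64(176.38)]
290 [np.float64(94.44)] [np.float64(176.33)]
310 [np.float64(94.38)] [np.float64(176.35)]
110 [np.float64(375.09)] [np.float64(131.33)]
136 [np.float64(375.56)] [np.float64(130.04)]
160 [np.float64(373.5)] [np.float64(136.42)]
brush 20 [np.float64(324.24)] [np.float64(376.63)]
brush 50 [np.float64(324.32)] [np.float64(376.04)]
brush 80 [np.float64(324.38)] [np.float64(375.44)]
edge 160 [np.float64(201.47)]
edge 200 [np.float64(201.62)]
edge 300 [np.float64(201.85)]
edge 380 [np.float64(201.81)]
right 20 [np.float64(402.0), np.float64(402.0)]
right 60 [np.float64(400.86)]
right 190 [np.float64(397.35)]
left 20 [np.float64(129.97)]
left 60 [np.float64(132.31)]
left 190 [np.float64(141.44)]
```

```bash
cat > geo.py <<'E'
from m import *
import pickle
s=pickle.load(open('w3.pkl','rb'))
e=onplane(s,[(160,201.6),(380,201.9)],p=(0,0,.0577)); d=e[0]-e[1]; yaw=np.arctan2(-d[0],d[1])
th=.12
for it in range(3):
    u=np.array([np.cos(yaw),np.sin(yaw),0]); v=np.array([-u[1],u[0],0])
    n=np.cos(th)*np.array([0,0,1])+np.sin(th)*u; ud=np.cos(th)*u-np.sin(th)*np.array([0,0,1])
    P0=e.mean(0)
    rt=onplane(s,[(402,20),(400.86,60),(397.35,190)],n,P0); lt=onplane(s,[(129.97,20),(132.31,60),(141.44,190)],n,P0)
mid=((rt@v).mean()+(lt@v).mean())/2
O=v*mid+u*(P0@u+.15885); O[2]=0
top=O+[0,0,.0385]
E
cat > g2.py <<'E'
from geo import *
yr=[np.arctan2(*(q[0]-q[2])[[1,0]]) for q in (rt,lt)]
print('yaw edge',yaw,'sides',yr,'width',(lt@v).mean()-(rt@v).mean(),'O',O)
# flask
rows=[]
for c in (215,240,265,290,310):pass
c,R1=ray(s,[(215,94.89),(310,94.38)]); c,R2=ray(s,[(215,176.52),(310,176.35)])
vv=v
def pl(Ra): # plane through ray pair: direction perpendicular to v
    q=Ra.mean(0); q=q-(q@vv)*vv; return q/np.linalg.norm(q)
a,b=pl(R1),pl(R2); bis=(a+b)/np.linalg.norm(a+b); half=np.arccos(a@b)/2
A=c+bis*.036/np.sin(half); A=A-((A-top)@v)*v
print('axis by size',A,'height over board',(A-top)@n,'ud',(A-top)@ud)
# constrained: height 36 along bisector
t=(.036-(c-top)@n)/(bis@n); A2=c+bis*t; print('axis by height: ud',(A2-top)@ud, 'v of c',(A2-top)@v)
# tangent-only check each edge: upper(downhill) and lower
for nm,w in(('dn',a),('up',b)):
    m_=np.cross(vv,w); m_*=np.sign(m_@ud); sg=-1 if nm=='dn' else 1
    # distance of axis from plane =.036
    # axis= top+ud*x+n*.036 ; (axis-c)@m = sg*.036
    x=(sg*.036-(top+n*.036-c)@m_)/(ud@m_); print(nm,'ud',x)
h=A2
ends=onplane(s,[(375.5,136),(130.5,136)],n,top+n*.036); print('ends v',(ends-top)@v,'mid',((ends-top)@v).mean())
br=onplane(s,[(324.24,20),(376.63,20),(324.38,80),(375.44,80)],n,top+n*.040); print('brush v',(br-top)@v)
E
python3 g2.py
```

```text
yaw edge -0.22700721591429046 sides [np.float64(-0.2226028664338369), np.float64(-0.22428434961312732)] width 0.2589474340736726 O [0.57355337 0.20224701 0.        ]
axis by size [0.48126317 0.22356501 0.0777944 ] height over board 0.02767263701931318 ud -0.09874316614173066
axis by height: ud -0.09957620495094599 v of c -0.05256075311564755
dn ud -0.10045015894237554
up ud -0.09872005000371659
ends v [-0.10139748  0.11839766] mid 0.008500088123843848
brush v [-0.05532718 -0.09961685 -0.05562928 -0.0996607 ]
```

step_arm([
  [[35,0,0,0,10],[75,-1,0,0,10],[115,-2,0,0,10],[150,-3,0,0,10],[180,-3,-10,0,10],[200,-3,-35,0,10],[205,-3,-70,0,10],[205,-3,-100,0,10]],
])

```text
time: 5.63
tool_pos: [0.6005, 0.1864, 0.1472]
ee_rot: [3.141, -0.0, -0.225]
wrist_force: [-2.0, -0.2, -2.7]
width: 0.0236
```

step_arm([
  [[0,0,-20,0,10],[0,0,-40,0,10],[0,0,-50,0,10],[0,0,-55,0,10],[0,0,-55,0,10],[0,0,-55,0,10],[0,0,-55,0,10],[0,0,-55,0,10]],
])

```text
time: 6.3
tool_pos: [0.5997, 0.1878, 0.0966]
ee_rot: [-3.14, -0.003, -0.223]
wrist_force: [0.1, -0.8, -1.9]
width: 0.0238
```

Run:
```python
from m import *
import pickle
s=snap('scene'); pickle.dump(s,open('s2.pkl','wb'));w=snap('wrist'); pickle.dump(w,open('w4.pkl','wb'))
a=cv2.resize(s['frame'][170:370,330:510,::-1],None,fx=2.2,fy=2.2,interpolation=cv2.INTER_CUBIC)
b=cv2.resize(w['frame'][:,:,::-1],None,fx=.62,fy=.62,interpolation=cv2.INTER_AREA)
f=np.zeros((max(a.shape[0],b.shape[0]),a.shape[1]+b.shape[1],3),np.uint8); f[:a.shape[0],:a.shape[1]]=a; f[:b.shape[0],a.shape[1]:]=b
cv2.imwrite('pics/c2.png',f); o=robot.get_obs();print(f.shape,o['tool_pos'],o['ee_rot'],o['wrist_force'])
```

```text
(440, 793, 3) [0.59928864 0.18776351 0.09595032] [-3.14066003e+00 -2.23650921e-03 -2.23102698e-01] [ 0.8152259  -0.42025418 -2.80655178]
```

View pics/c2.png

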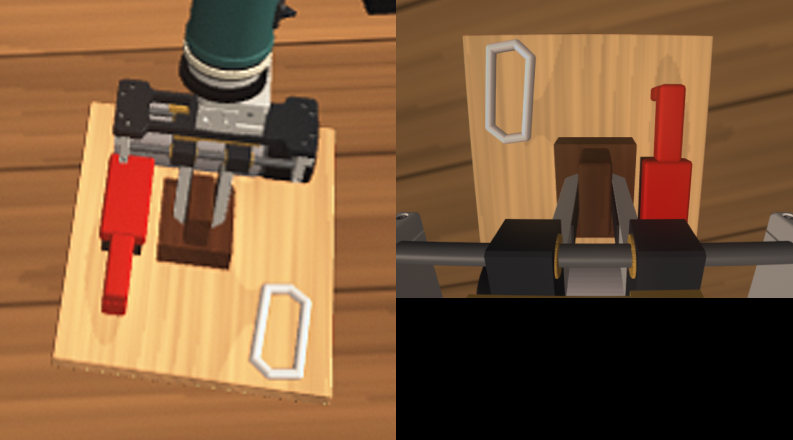

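Chock hovers over the board beside the brush with a gap, well clear of the carabiner. Pressing it down to the board.

step_arm([
  [[0,0,-6,0,10],[0,0,-12,0,10],[0,0,-16,0,10],[0,0,-19,0,10],[0,0,-21,0,10],[0,0,-21,0,10],[0,0,-21,0,10]],
])

```text
time: 6.98
tool_pos: [0.5995, 0.1873, 0.0745]
ee_rot: [-3.141, -0.002, -0.223]
wrist_force: [2.3, -2.4, 2.3]
width: 0.024
```

step_arm([
  [[0,0,-2,0,10],[0,0,-4,0,10],[0,0,-5,0,10],[0,0,-5,0,10],[0,0,-5,0,10]],
])

```text
time: 7.4
tool_pos: [0.6013, 0.187, 0.0707]
ee_rot: [-3.141, -0.007, -0.224]
wrist_force: [5.3, -2.0, 5.1]
width: 0.0235
```

step_arm([
  [[0,0,-2,0,10],[0,0,-3,0,10],[0,0,-3,0,10]],
])

```text
time: 7.65
tool_pos: [0.6021, 0.1868, 0.0682]
ee_rot: [-3.14, -0.009, -0.224]
wrist_force: [4.1, -2.1, 5.8]
width: 0.0238
```

step_arm([
  [[-5,1,0.5,0,10],[-10,2,1,0,10],[-14,3,1.5,0,10],[-17,4,2,0,10],[-17,4,2,0,10],[-17,4,2,0,10]],
])

```text
time: 8.15
tool_pos: [0.5841, 0.1919, 0.0702]
ee_rot: [-3.139, -0.007, -0.223]
wrist_force: [3.9, -0.9, 6.4]
width: 0.0238
```

```bash
cat > fl.py <<'E'
from geo import *
import sys
# flask axis + chock from the fixed cameras: crop saved
for n in ('top','scene'):
    q=snap(n); pickle.dump(q,open(f'{n}_{sys.argv[1]}.pkl','wb'))
o=robot.get_obs();print(o['time'],o['tool_pos'],o['ee_rot'],o['wrist_force'])
q=pickle.load(open(f'scene_{sys.argv[1]}.pkl','rb'))
a=cv2.resize(q['frame'][195:355,340:500,::-1],None,fx=3.7,fy=3.7,interpolation=cv2.INTER_CUBIC); cv2.imwrite(f'pics/s_{sys.argv[1]}.png',a)
# flask movement vs start: phase correlation in the flask window (scene, cap+right part)
q0=pickle.load(open('scene0.pkl','rb'))
for nm,(r0,r1,c0,c1) in dict(cap=(212,262,440,480),brush=(235,315,372,400),carab=(290,350,440,475)).items():
    A=q0['frame'][r0:r1,c0:c1].astype(np.float32).mean(2);B=q['frame'][r0:r1,c0:c1].astype(np.float32).mean(2)
    print(nm,np.round(cv2.phaseCorrelate(A,B),2))
E
python3 fl.py a
```

```text
8.25 [0.58414579 0.19190236 0.07020382] [-3.13897022 -0.00640703 -0.22338303] [ 3.17290836 -0.29428675  5.96945216]Traceback (most recent call last):
  File "fl.py", line 13, in <module>
    print(nm,np.round(cv2.phaseCorrelate(A,B),2))
             ~~~~~~~~^^^^^^^^^^^^^^^^^^^^^^^^^^^
    return _wrapfunc(a, 'round', decimals=decimals, out=out)
    return _wrapit(obj, method, *args, **kwds)
    conv = _array_converter(obj)
ValueError: setting an array element with a sequence. The requested array has an inhomogeneous shape after 1 dimensions. The detected shape was (2,) + inhomogeneous part.
```

View pics/s_a.png

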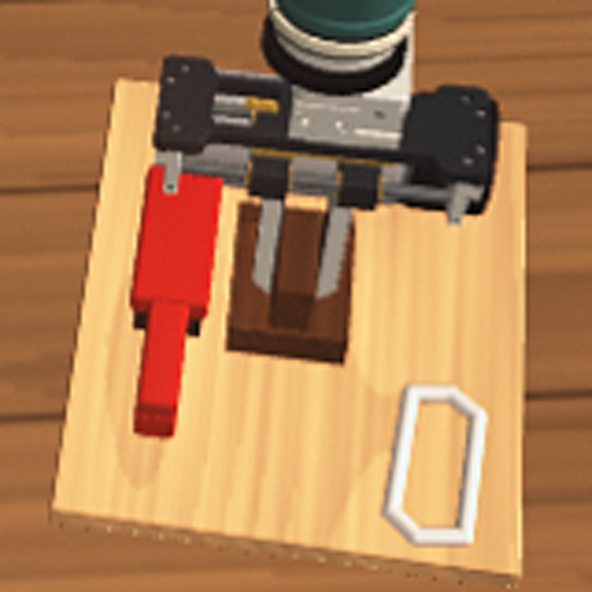

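Chock lies flat on the board (z .0702 as predicted), clear of the brush; the gripper hides the flask. Slide nearly to contact, release and look.

step_arm([
  [[-3,1,0.4,0,10],[-6,1,0.8,0,10],[-9,1,1.1,0,10],[-11,1,1.4,0,10],[-11,1,1.4,0,10],[-11,1,1.4,0,10]],
])

```text
time: 8.75
tool_pos: [0.5733, 0.1931, 0.0715]
ee_rot: [-3.138, -0.007, -0.223]
wrist_force: [4.2, -0.4, 6.3]
width: 0.0236
```

step_arm([
  [[0,0,0,0,45],[0,0,0,0,45],[0,0,0,0,45],[0,0,0,0,45],[0,0,0,0,45]],
])

```text
time: 9.17
tool_pos: [0.5698, 0.1926, 0.068]
ee_rot: [3.141, 0.002, -0.223]
wrist_force: [0.4, -0.3, -0.6]
width: 0.042
```

step_arm([
  [[0,0,15,0,45],[-10,2,45,0,45],[-40,9,80,0,45],[-80,18,115,0,45],[-115,27,145,0,45],[-145,34,170,0,45],[-155,36,180,0,45],[-155,36,180,0,45]],
])

```text
time: 9.83
tool_pos: [0.414, 0.2305, 0.2557]
ee_rot: [-3.134, -0.008, -0.22]
wrist_force: [0.7, 0.7, 1.2]
width: 0.0423
```

step_arm([
  [[0,0,0,0,45],[0,0,0,0,45],[0,0,0,0,45]],
])

```text
time: 10.08
tool_pos: [0.4157, 0.228, 0.2466]
ee_rot: [3.139, 0.003, -0.224]
wrist_force: [0.5, -0.3, -0.1]
width: 0.0423
```

Run:
```python
from m import *
import pickle
s=snap('wrist'); pickle.dump(s,open('w5.pkl','wb')); cv2.imwrite('pics/w5.png',s['frame'][:,:,::-1]); print(s['obs']['tool_pos'],s['obs']['ee_rot'],s['obs']['time'])
```

```text
[0.41566859 0.22798456 0.24655811] [ 3.13900763  0.00314201 -0.22405934] 10.0833
```

View pics/w5.png

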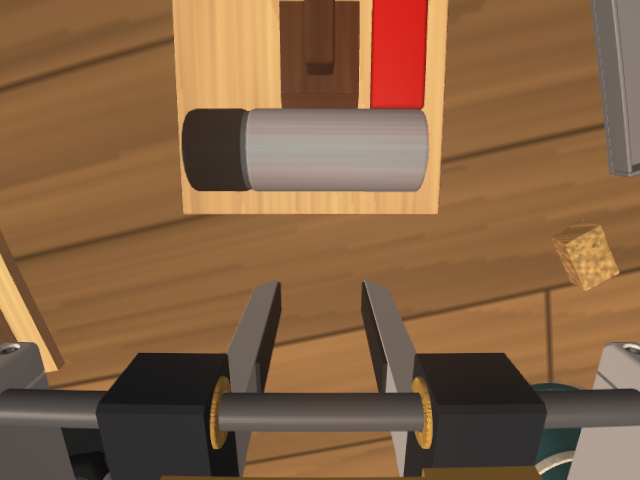

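Chock sits square under the flask, beside the brush (chock cols 281–359, brush 371–427, flask edge row 109). Now measuring the gap and yaw.

```bash
cat > g3.py <<'E'
import geo, sys
from geo import *
w=pickle.load(open(sys.argv[1],'rb')); f=cv2.GaussianBlur(w['frame'],(3,3),0).astype(float)
c0=proj(w,[top+ud*-.0996+n*.036+v*.0]);print('pred axis px',c0)
dx=int(round(float(sys.argv[2]))) # column shift vs w3
g=f[:,:,0]-f[:,:,2]
def cross(line,lo,hi,th=45):
    x=line[lo:hi]-th; i=np.where(np.sign(x[:-1])!=np.sign(x[1:]))[0]; return [lo+k+x[k]/(x[k]-x[k+1]) for k in i]
cols=[c for c in (258,266,274)]
up=[cross(g[:,c],100,125)[0] for c in cols]; dn=[cross(g[:,c],180,200)[0] for c in (258,290,320,350)]
print('rows',np.round(up,2),np.round(dn,2))
def pl(uv):
    c,R_=ray(w,uv); q=R_.mean(0); q=q-(q@v)*v; return c,q/np.linalg.norm(q)
c,a=pl(list(zip(cols,up))); c,b=pl(list(zip((258,290,320,350),dn)))
for nm,q,sg in(('dn',a,-1),('up',b,1)):
    m_=np.cross(v,q); m_*=np.sign(m_@ud); print(nm,'axis ud',(sg*.036-(top+n*.036-c)@m_)/(ud@m_))
bis=(a+b); t=(.036-(c-top)@n)/(bis@n); ax=(c+bis*t-top)@ud; print('axis bis',ax)
for c_ in (288,300,340,352): print('col',c_,np.round(f[84:110,c_].mean(1)).astype(int).tolist())
for c_ in (312,326): print('fin',c_,np.round(f[56:92,c_].mean(1)).astype(int).tolist())
for r in (20,60): print('chock sides',r,np.round(f[r,274:290].mean(1)).astype(int),np.round(f[r,352:376].mean(1)).astype(int))
E
python3 g3.py w5.pkl 0
```

```text
pred axis px [[308.88784048 150.53288178]]
rows [108.68 108.67 108.7 ] [190.26 190.16 190.13 190.15]
dn axis ud -0.10024475619113621
up axis ud -0.09866052914789337
axis bis -0.09944758273277751
col 288 [72, 72, 72, 72, 72, 72, 72, 72, 71, 70, 69, 70, 70, 70, 70, 71, 72, 72, 72, 71, 71, 72, 72, 75, 85, 99]
col 300 [69, 70, 70, 70, 70, 71, 71, 71, 69, 67, 68, 69, 69, 68, 68, 69, 70, 71, 71, 71, 71, 71, 71, 75, 85, 99]
col 340 [68, 69, 69, 69, 69, 69, 69, 69, 68, 66, 66, 67, 68, 67, 67, 68, 69, 70, 70, 70, 70, 70, 70, 72, 80, 94]
col 352 [68, 68, 68, 69, 69, 69, 69, 69, 68, 66, 67, 68, 68, 68, 67, 68, 68, 69, 70, 70, 70, 70, 70, 72, 80, 93]
fin 312 [64, 63, 63, 62, 61, 58, 55, 50, 46, 46, 48, 48, 48, 48, 47, 47, 47, 47, 52, 60, 67, 68, 68, 68, 68, 68, 68, 68, 69, 69, 69, 69, 69, 69, 69, 69]
fin 326 [66, 66, 66, 65, 64, 62, 57, 52, 47, 45, 45, 45, 45, 44, 44, 44, 44, 45, 50, 59, 66, 68, 68, 68, 68, 69, 69, 68, 69, 69, 69, 69, 69, 69, 69, 70]
chock sides 20 [177 176 174 170 158 123  83  67  67  67  68  68  68  68  67  66] [ 63  63  63  63  64  66  80 118 159 175 175 175 176 177 179 180 182 183
 176 142  99  81  87  93]
chock sides 60 [178 177 177 176 174 155 114  81  71  70  70  70  71  70  69  69] [ 64  64  64  64  65  66  87 134 168 173 173 175 177 178 179 180 180 177
 151 105  83  87  95  99]
```

```bash
cat > g4.py <<'E'
import sys
from geo import *
w=pickle.load(open('w5.pkl','rb')); ax=-.0995
q=lambda uv,h:(lambda P:(((P-top)@ud),((P-top)@v)))(onplane(w,uv,n,top+n*h))
u1,_=q([(288,92.7),(352,92.7)],.026); print('crest from axis',(u1-ax)*1e3,'expect 48.4-49')
u1,_=q([(312,74.6),(326,74.6)],.026); print('fin foot',(u1-ax)*1e3,'expect 64')
u1,_=q([(312,62.5),(326,62.3)],.065); print('fin top',(u1-ax)*1e3,'expect 64')
u1,v1=q([(279.0,20),(359.2,20),(279.9,60),(359.1,60)],.026); print('sides',u1,v1, 'yaw err', (v1[0]-v1[2])/(u1[0]-u1[2]),(v1[1]-v1[3])/(u1[1]-u1[3]))
E
python3 g4.py
```

```text
crest from axis [51.26270672 51.49842741] expect 48.4-49
fin foot [66.80898365 66.86061522] expect 64
fin top [66.16337353 66.36008143] expect 64
sides [ 0.01301641  0.0133315  -0.0203738  -0.02007312] [ 0.02631562 -0.0438427   0.02588815 -0.04432219] yaw err 0.012802222069059335 0.01435377602019179
```

Flask unmoved (axis −99.4 vs −99.6 mm), chock square within 0.013 rad, gap about 2.5 mm. I'll regrip and close the gap.

step_arm([
  [[25,-6,-10,0,45],[60,-14,-30,0,45],[100,-23,-60,0,45],[135,-31,-95,0,45],[152,-35,-130,0,45],[155,-36,-160,0,45],[155,-36,-177,0,45],[155,-36,-177,0,45]],
])

```text
time: 10.8
tool_pos: [0.5698, 0.1905, 0.0671]
ee_rot: [3.138, 0.007, -0.226]
wrist_force: [-0.2, -0.1, 0.8]
width: 0.0424
```

step_arm([
  [[0,0,0,0,45],[0,0,0,0,45],[0,0,0,0,10],[0,0,0,0,10],[0,0,0,0,10],[0,0,0,0,10],[0,0,0,0,10]],
])

```text
time: 11.38
tool_pos: [0.5706, 0.1927, 0.072]
ee_rot: [-3.141, -0.0, -0.223]
wrist_force: [0.4, 0.8, 0.7]
width: 0.0238
```

step_arm([
  [[-1,0.2,0.1,0,10],[-2,0.4,0.2,0,10],[-2.6,0.6,0.3,0,10],[-2.6,0.6,0.3,0,10],[-2.6,0.6,0.3,0,10],[-2.6,0.6,0.3,0,10]],
])

```text
time: 11.88
tool_pos: [0.5682, 0.193, 0.0723]
ee_rot: [3.141, -0.001, -0.223]
wrist_force: [1.8, -1.3, -0.5]
width: 0.0236
```

Release and check again.

step_arm([
  [[0,0,0,0,45],[0,0,0,0,45],[0,0,0,0,45],[0,0,0,0,45],[0,0,0,0,45]],
])

```text
time: 12.3
tool_pos: [0.5678, 0.1933, 0.0722]
ee_rot: [3.142, 0.0, -0.223]
wrist_force: [-0.4, 0.4, -0.0]
width: 0.0423
```

step_arm([
  [[0,0,15,0,45],[-10,2,45,0,45],[-40,9,80,0,45],[-80,18,115,0,45],[-115,27,145,0,45],[-145,34,168,0,45],[-153,35,176,0,45],[-153,35,176,0,45]],
])

```text
time: 12.97
tool_pos: [0.4136, 0.23, 0.2549]
ee_rot: [-3.135, -0.008, -0.22]
wrist_force: [1.2, 0.0, 0.3]
width: 0.0423
```

step_arm([
  [[0,0,0,0,45],[0,0,0,0,45],[0,0,0,0,45],[0,0,0,0,45]],
])

```text
time: 13.3
tool_pos: [0.4152, 0.2276, 0.246]
ee_rot: [3.139, 0.003, -0.224]
wrist_force: [-0.3, 0.3, 0.8]
width: 0.0419
```

```bash
python3 - <<'E'
from m import *
import pickle
s=snap('wrist'); pickle.dump(s,open('w6.pkl','wb')); print(s['obs']['tool_pos'],s['obs']['ee_rot'],s['obs']['time'])
E
python3 g3.py w6.pkl 0
```

```text
[0.41517369 0.22757636 0.24602933] [ 3.13908125  0.00324739 -0.22431456] 13.3
pred axis px [[308.29047946 150.1021587 ]]
rows [108.71 108.69 108.67] [190.46 190.38 190.33 190.38]
dn axis ud -0.10067560471432183
up axis ud -0.09916236737242744
axis bis -0.09991416894171797
col 288 [73, 73, 72, 72, 72, 73, 73, 73, 73, 73, 73, 71, 69, 70, 71, 70, 70, 71, 71, 72, 73, 73, 73, 76, 86, 99]
col 300 [70, 71, 71, 71, 71, 72, 72, 72, 73, 73, 72, 70, 68, 69, 69, 69, 69, 70, 71, 72, 71, 71, 72, 76, 85, 98]
col 340 [68, 69, 69, 69, 69, 69, 69, 69, 69, 69, 69, 67, 66, 68, 68, 68, 68, 68, 69, 70, 71, 71, 71, 73, 81, 95]
col 352 [69, 70, 69, 69, 70, 70, 70, 70, 70, 71, 70, 68, 67, 68, 68, 68, 67, 68, 69, 70, 70, 70, 70, 72, 80, 94]
fin 312 [64, 64, 64, 64, 64, 64, 62, 61, 58, 52, 48, 47, 48, 49, 49, 48, 48, 48, 48, 48, 51, 60, 67, 69, 69, 69, 69, 69, 69, 70, 70, 70, 70, 70, 70, 70]
fin 326 [66, 66, 66, 66, 66, 66, 65, 63, 59, 54, 49, 47, 46, 46, 46, 45, 45, 45, 45, 45, 49, 59, 66, 69, 69, 69, 69, 69, 69, 69, 69, 69, 70, 70, 70, 70]
chock sides 20 [177 176 173 170 167 151 112  79  69  69  69  69  69  69  68  68] [ 64  64  63  63  64  64  66  80 119 160 175 175 176 178 180 181 183 180
 161 123  90  84  92  97]
chock sides 60 [178 177 177 177 178 175 149 104  76  71  71  71  72  71  70  70] [ 65  65  64  64  64  65  67  96 148 173 174 176 177 179 180 180 179 166
 130  93  84  92  98 100]
```

Crest moved about 2.3 px (2.2 mm) closer to the flask and the flask stayed put, so the chock is snug. Now locating the brush handle from the earlier wrist view (w4).

Run:
```python
from geo import *
w=pickle.load(open('w4.pkl','rb')); H=hsv(w); h,S,V=[H[...,i] for i in range(3)]
m=((h<6)|(h>174))&(S>180)&(V>150)
for r in range(136,300,12):
    x=np.where(m[r])[0]
    if len(x)>5:
        P=onplane(w,[(x[0],r),(x[-1]+1,r)],n,top+n*.04)-top; print(r,x[0],x[-1],np.round([P[0]@ud,P[0]@v,P[1]@v,(P[0]@v+P[1]@v)/2],4))
g=top+ud*.0664+n*.031+v*-.0775; print(g, np.arctan2(u[1],u[0]))
y=np.where(m[:,420:470].sum(1)>5)[0]; e=onplane(w,[(445,y[0])],n,top+n*.031)-top; print('handle end ud',y[0],e@ud)
```

```text
148 418 463 [ 0.0991 -0.0614 -0.0869 -0.0741]
160 424 462 [ 0.0927 -0.065  -0.0868 -0.0759]
172 423 462 [ 0.0861 -0.0647 -0.0872 -0.076 ]
184 423 461 [ 0.0795 -0.0651 -0.0871 -0.0761]
196 422 460 [ 0.0728 -0.0648 -0.0869 -0.0759]
208 421 459 [ 0.0661 -0.0646 -0.0868 -0.0757]
220 421 459 [ 0.0593 -0.0649 -0.0873 -0.0761]
232 421 458 [ 0.0524 -0.0653 -0.0871 -0.0762]
244 420 457 [ 0.0454 -0.065  -0.087  -0.076 ]
256 420 456 [ 0.0384 -0.0654 -0.0869 -0.0762]
268 400 474 [ 0.0312 -0.0541 -0.098  -0.0761]
280 400 473 [ 0.024  -0.0544 -0.098  -0.0762]
292 400 472 [ 0.0167 -0.0547 -0.098  -0.0764]
[0.6239581  0.11106342 0.06132818] -0.2270072159142905
handle end ud 138 [0.10557692]
```

step_arm([
  [[30,-15,0,0,50],[62,-32,0,0,50],[95,-50,0,0,50],[128,-68,0,0,50],[160,-86,0,0,50],[188,-103,-10,0,50],[205,-114,-30,0,50],[210,-116,-60,0,50]],
])

```text
time: 14.02
tool_pos: [0.6293, 0.1089, 0.1881]
ee_rot: [-3.141, -0.004, -0.228]
wrist_force: [-0.5, 0.2, 0.2]
width: 0.0465
```

step_arm([
  [[0,0,-30,0,50],[0,0,-60,0,50],[0,0,-85,0,50],[0,0,-85,0,50],[0,0,-85,0,50],[0,0,-85,0,50]],
])

```text
time: 14.52
tool_pos: [0.6259, 0.112, 0.1043]
ee_rot: [-3.141, -0.001, -0.224]
wrist_force: [0.3, -0.3, 0.7]
width: 0.047
```

Run:
```python
from geo import *
w=snap('wrist'); H=hsv(w); h,S,V=[H[...,i] for i in range(3)]; print(w['obs']['tool_pos'],w['obs']['ee_rot'],w['obs']['time'])
m=((h<6)|(h>174))&(S>180)&(V>150)
ys=np.where(m.sum(1)>8)[0]
for r in range(ys[0]+4,ys[-1],25):
    x=np.where(m[r])[0]; P=onplane(w,[(x[0],r),(x[-1]+1,r)],n,top+n*.04)-top; print(r,x[0],x[-1],np.round([P[0]@ud,(P[0]@v+P[1]@v)/2],4))
f=w['frame'][:,:,::-1].copy()
p=proj(w,[top+ud*.0665+n*.04-v*.0765])[0]; cv2.circle(f,(int(p[0]),int(p[1])),3,(0,255,0),-1); cv2.imwrite('pics/w7.png',f)
```

```text
[0.62594834 0.11198271 0.10432383] [-3.14126066e+00 -1.42809894e-03 -2.23552020e-01] 14.5167
214 305 339 [ 0.1026 -0.077 ]
239 305 338 [ 0.0873 -0.0768]
264 305 338 [ 0.0718 -0.0769]
289 305 338 [ 0.0558 -0.0769]
314 305 337 [ 0.0395 -0.0767]
339 288 354 [ 0.0226 -0.0768]
364 289 354 [ 0.0052 -0.0772]
389 289 353 [-0.0126 -0.077 ]Traceback (most recent call last):
  File "<stdin>", line 6, in <module>
IndexError: index 0 is out of bounds for axis 0 with size 0
```

Brush unmoved, handle centred (cols 305–338). Descend and grip.

step_arm([
  [[0,0,-25,0,50],[0,0,-45,0,50],[0,0,-57,0,50],[0,0,-60,0,50],[0,0,-60,0,50],[0,0,-60,0,50]],
])

```text
time: 15.07
tool_pos: [0.6261, 0.1123, 0.045]
ee_rot: [-3.141, -0.003, -0.223]
wrist_force: [-0.8, 0.1, 0.8]
width: 0.0471
```

step_arm([
  [[0,0,0,0,10],[0,0,0,0,10],[0,0,0,0,10],[0,0,0,0,10],[0,0,0,0,10],[0,0,0,0,10]],
])

```text
time: 15.57
tool_pos: [0.6255, 0.1119, 0.0441]
ee_rot: [3.141, -0.002, -0.223]
wrist_force: [-1.0, -1.3, 3.3]
width: 0.0238
```

step_arm([
  [[2,-0.5,0,0,10],[5,-1,0,0,10],[10,-2,2,0,10],[18,-4,7,0,10],[26,-6,15,0,10],[32,-7,30,0,10],[36,-8,50,0,10],[38,-8,75,0,10]],
])

```text
time: 16.23
tool_pos: [0.6624, 0.1037, 0.1151]
ee_rot: [3.14, 0.005, -0.224]
wrist_force: [-0.7, -0.1, -2.0]
width: 0.0234
```

```bash
sed -i 's/print(nm,np.round(cv2.phaseCorrelate(A,B),2))/print(nm,cv2.phaseCorrelate(A,B))/; s/brush=[^)]*),//' fl.py; python3 fl.py b; python3 -c "
from geo import *
print('tray in',np.round([.4997,-.1671],4))"
```

```text
16.3333 [0.66644142 0.10422499 0.12241761] [-3.13896454 -0.0086071  -0.22352885] [ 0.25077855 -0.20025037 -1.47918173]
cap ((-0.013607303017593608, -0.13249365131699165), 0.9785370678901673)
carab ((0.005252816403881866, 0.02098764193937086), 1.005759467902007)
tray in [ 0.4997 -0.1671]
```

View pics/s_b.png

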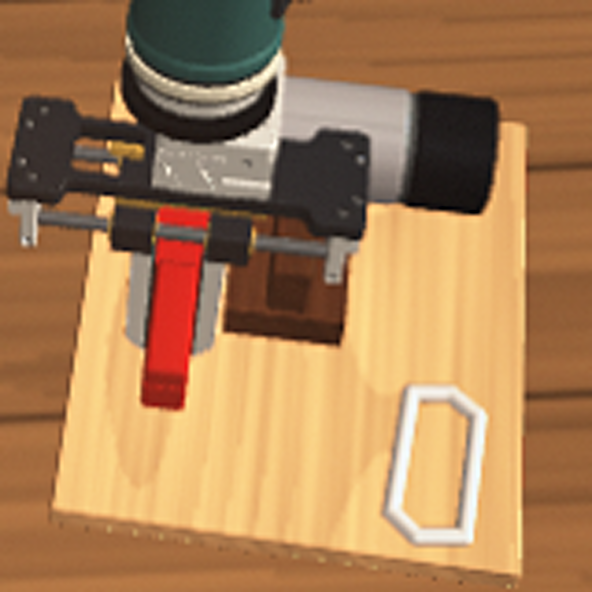

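Flask remains against the chock (cap shift −0.13 px), carabiner unmoved, brush is in the gripper clear of the board. Carrying to the tray.

step_arm([
  [[-5,-20,15,0.03,10],[-18,-52,25,0.07,10],[-33,-88,25,0.11,10],[-49,-124,25,0.16,10],[-65,-160,25,0.21,10],[-82,-196,25,0.26,10],[-98,-230,25,0.3,10],[-110,-255,22,0.31,10]],
])

```text
time: 17.0
tool_pos: [0.5512, -0.1534, 0.1385]
ee_rot: [3.141, 0.002, 0.087]
wrist_force: [0.8, -0.8, -1.2]
width: 0.0241
```

step_arm([
  [[-6,-10,-15,0,10],[-8,-12,-35,0,10],[-8,-12,-55,0,10],[-8,-12,-68,0,10],[-8,-12,-72,0,10],[-8,-12,-72,0,10],[-8,-12,-72,0,10]],
])

```text
time: 17.58
tool_pos: [0.5449, -0.1626, 0.0676]
ee_rot: [-3.141, 0.001, 0.087]
wrist_force: [-0.6, 0.7, -1.9]
width: 0.0239
```

Run:
```python
from m import *
import pickle
s=snap('scene');w=snap('wrist');pickle.dump(w,open('w8.pkl','wb'));o=robot.get_obs();print(o['time'],o['tool_pos'],o['ee_rot'],o['wrist_force'])
a=cv2.resize(s['frame'][190:340,190:340,::-1],None,fx=2.6,fy=2.6,interpolation=cv2.INTER_CUBIC)
b=cv2.resize(w['frame'][:,:,::-1],None,fx=.62,fy=.62,interpolation=cv2.INTER_AREA)
f=np.zeros((max(a.shape[0],b.shape[0]),a.shape[1]+b.shape[1],3),np.uint8); f[:a.shape[0],:a.shape[1]]=a; f[:b.shape[0],a.shape[1]:]=b
cv2.imwrite('pics/c3.png',f)
```

```text
17.6833 [ 0.54584647 -0.16296086  0.06918816] [ 3.14061437e+00 -1.87813026e-03  8.70839327e-02] [-0.81301947  0.54770968 -0.93725418]
```

View pics/c3.png

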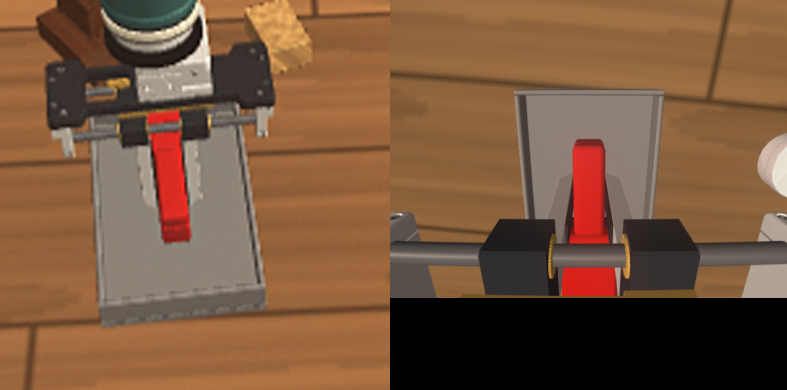

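Brush is over the tray, centred and aligned. Lowering.

step_arm([
  [[0,0,-15,0,10],[0,0,-28,0,10],[0,0,-38,0,10],[0,0,-43,0,10],[0,0,-46,0,10],[0,0,-46,0,10]],
])

```text
time: 18.18
tool_pos: [0.5451, -0.1628, 0.0229]
ee_rot: [3.141, -0.0, 0.087]
wrist_force: [-0.4, -0.3, -1.7]
width: 0.0239
```

step_arm([
  [[0,0,-1,0,10],[0,0,-2,0,10],[0,0,-3,0,10],[0,0,-4,0,10],[0,0,-4,0,10]],
])

```text
time: 18.6
tool_pos: [0.5448, -0.1632, 0.0207]
ee_rot: [3.14, 0.0, 0.087]
wrist_force: [-6.7, 1.4, 9.1]
width: 0.0236
```

step_arm([
  [[0,0,-1,0,10],[0,0,-2,0,10],[0,0,-2,0,10]],
])

```text
time: 18.85
tool_pos: [0.545, -0.1636, 0.0187]
ee_rot: [3.14, -0.0, 0.087]
wrist_force: [-6.1, 0.6, 9.0]
width: 0.0236
```

step_arm([
  [[0,0,2,0,45],[0,0,2,0,45],[0,0,2,0,45],[0,0,2,0,45],[0,0,2,0,45],[0,0,2,0,45]],
])

```text
time: 19.35
tool_pos: [0.545, -0.1628, 0.018]
ee_rot: [-3.142, 0.0, 0.087]
wrist_force: [-0.8, 0.3, -0.2]
width: 0.0425
```

step_arm([
  [[0,0,10,0,45],[0,0,30,0,45],[0,0,60,0,45],[-10,0,100,0,45],[-30,-10,140,0,45],[-60,-25,180,0,45],[-95,-45,205,0,45],[-130,-65,215,0,45]],
])

```text
time: 20.02
tool_pos: [0.4306, -0.2198, 0.2313]
ee_rot: [3.137, -0.006, 0.089]
wrist_force: [0.3, -0.9, -0.5]
width: 0.0421
```

step_arm([
  [[-20,-30,0,0,45],[-40,-60,0,0,45],[-40,-60,0,0,45],[-40,-60,0,0,45],[-40,-60,0,0,45],[-40,-60,0,0,45]],
])

```text
time: 20.52
tool_pos: [0.3907, -0.2784, 0.2266]
ee_rot: [-3.141, -0.0, 0.088]
wrist_force: [-0.5, 0.1, 0.5]
width: 0.0422
```

```bash
python3 fl.py c
python3 - <<'E'
from m import *
import pickle
t=pickle.load(open('top_c.pkl','rb')); s=pickle.load(open('scene_c.pkl','rb'))
for nm,q in(('top',t),('scene',s)):
    H=hsv(q); m=((H[...,0]<6)|(H[...,0]>174))&(H[...,1]>180)&(H[...,2]>90)
    c=comp(m)[:,0]; print(nm,'brush z45',rect(onplane(q,c,p=(0,0,.045))), cv2.boundingRect(c))
a=cv2.resize(s['frame'][190:365,120:500,::-1],None,fx=2.1,fy=2.1,interpolation=cv2.INTER_CUBIC)
cv2.imwrite('pics/f.png',a)
E
```

```text
20.6167 [ 0.39082683 -0.27820463  0.226424  ] [-3.14118345e+00  5.79988089e-05  8.89816340e-02] [-0.15050278  0.43828135  0.02147063]
cap ((-0.0791048240520631, -0.15136214690315342), 0.9817285337448121)
carab ((0.0009253675449372167, 0.0168702541408976), 1.0043841529775548)
top brush z45 (array([ 496.4, -167.5,  165.2,   42.5]), np.float64(0.086)) (362, 208, 20, 65)
scene brush z45 (array([ 514.4, -166.1,  194.3,   43.4]), np.float64(0.09)) (244, 232, 21, 64)
```

View pics/f.png

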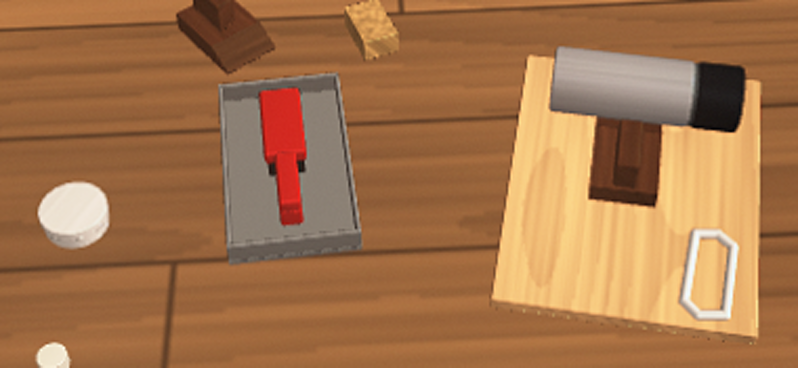

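All as asked: brush flat in the tray, flask resting on the chock, carabiner in place. A quick check of the tin, then I hand in.

Run:
```python
from h import *
import pickle
a,b=[pickle.load(open(f,'rb'))['frame'][270:312,132:178].astype(np.float32).mean(2) for f in('scene0.pkl','scene_c.pkl')]
print('tin',cv2.phaseCorrelate(a,b)); print(robot.close_job())
```

```text
tin ((-0.010765247227297436, 0.5390731569850757), 0.9617025432763276)
the job is handed in; nothing more can be done
None
```

The job is handed in, at about 20.6 s of the 54 s allowed. I set the rightmost chock under the flask's downhill side next to the brush and let go. Only then did I pull the brush clear and lay it flat, bristles down, in the tray.

My last checks, from the camera pictures:
- **Flask:** it stayed within about 0.5 mm, resting on the chock. The cap shifted 0.15 px in the scene view.
- **Chock:** it was square to the board within about 0.013 rad when first set down. It then stood about 2.5 mm short, so I regripped it and slid it about 2.2 mm up. I judge the remaining gap at about 0.3 mm; I did not fully measure it again.
- **Brush:** it lies centred in the tray and lined up with it (yaw 0.086 rad for both).
- **Carabiner:** unmoved, within 0.02 px.
- **Wax tin:** this check showed an apparent 0.54 px (about 1 mm) shift and so did not come out clean. The gripper showed no contact force near it. The likely cause is the chock and its shadow leaving the comparison window, but I did not confirm that.

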